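# Clamp a casting mould evenly with four lever nuts

## Robot

A 7-joint arm with a two-finger parallel gripper is mounted at the origin on a cart in front of the work surface, level with it; the furniture and walls round the work are solid. World frame = base frame: x ahead of the robot, y to its left, z up, the work surface at z = 0. Lengths are in m, angles in rad, forces in N, time in s.
With the tool pointing down it reaches from about 0.35 to 0.9 m from the base axis. Payload 8.1 kg.
Tool frame: the origin (TCP) lies at the very end of the fingers, on their centre line; the grasp point (between the pads) lies 19 mm behind it; z points along the fingers, y is the line along which they close (so a half turn about z gives the same grasp; the last joint's range is limited). The gripper opens to 92 mm and grips with 3 to 60 N. Pads are 19 mm wide; open, the fingers measure 130 mm over their backs; the gripper's body (75 mm by 190 mm) begins 47 mm behind the grasp point.
Start: joints at [1.025, 0.434, 0.025, 1.573, -0.012, 1.134, -0.075], TCP at [0.268, -0.565, 0.227] pointing down, gripper open.
Joint ranges: [-2.62, 2.62], [-0.44, 2.09], [-1.27, 1.32], [0.08, 2.57], [-1.32, 4.46], [0.12, 2], [-2.74, 2.74]. Speed limits (rad/s): [2.22, 2.22, 3.01, 3.01, 3.14, 3.14, 3.14].

## Interface

Orientations are given as a rotation vector (axis times angle).
In Python, from cell import readout, cams, job gives the robot as it stands.
- The arm moves only by the tool drive_tool, never from a script. Its argument "commands" is a list of rows, each a list of 3 entries, a list of its own where there are three numbers: the turn, a rotation vector about the tool's x, y, z in rad, then the shift along the tool's x, y, z in cm, then the gripper's target within -1 to 1 (fully open at 1, half-way at 0, shut at -1). A call has 1 to 20 rows; each row is the pose to reach, as a shift and turn from the pose commanded when the call began, along the tool's axes at that moment; what a row does not reach only later rows make up. A row lasts 1/12 s, in which the tool goes at most 41.7 mm and 7.16 degrees, less where a joint would pass 70% of its speed; a pose out of reach is approached as far as the arm can. A call with a gripper value outside its range is refused whole. The fingers move at their own pace and stop on an object; "newtons" is the grip in N (left out, the last holds). Time passes only in rows, so rows that repeat a pose let the fingers close. It gives the time, the measured TCP pose, the force, the opening and the grip force at its end, in the units of the state.
- readout.observe(): the state, without advancing time (a new reading comes with each control period).
- cams.get_image(name): name is "side" or "top"; returns the picture (420x560x3 uint8, blue, green, red); there is no depth.
- cams.camera_info(name): a dict with "camera_matrix" (3x3 intrinsics, pixels), "R" (3x3) and "t" (3): a world point X has camera coordinates R X + t. Camera axes: x right, y down, z forward; pixel columns grow to the right and rows downward; lengths in m; the calibration is good to about 2 mm. A picture is of the moment at which its call begins. camera_info takes no time and is no camera call.
- job.sign_off(): hands the job in; it is judged then, once.
The state is a dict: "clock": time; "joints": joint angles; "dq": joint speeds; "joint_efforts": joint torques, N m; "position": TCP position; "ee_rot": TCP orientation; "force": force on the tool from outside, world axes, zero at the start; "ft_torque": the same for the moment, N m; "width": opening from 0.0 (shut) to 1.0 (fully open); "gripper_force": force on a finger pad.
Only numpy, scipy, OpenCV 4.12 (cv2) and the standard library are available. Lean on these libraries where they do the work, as an engineer would, in place of code of your own. Each camera call takes 0.05 s, during which the arm holds its last target. There are 200 camera calls.

## Task

Clamp the silicone mould in the small press: swing its four lever nuts clockwise, roughly half a turn each, in cross order (first two that are diagonally opposite, then the other two), so that the cover plate is never badly cocked and ends level, bearing on its four stop sleeves. Stop each lever when it has gone firm: none left slack, none overtightened. Leave the things standing round the press where they are.

Things in the scene. Friction and masses are not known exactly. Their poses are not given: they have to be found in the camera images.
- press: Aluminium base plate of a small mould press, 130 (its x) x 204 (its y) x 12 mm, screwed to the table by four socket-head screws at its two ends; origin at the centre of its underside (table level), z up, x away from the robot at yaw 0. Four upright screw studs stand on it at x = +-50, y = +-60 mm; a grey two-part silicone mould lies between it and the cover plate.
- plate: Aluminium cover plate, 130 (x) x 150 (y) x 10 mm, over the press base, axes as the press; origin at the centre of its underside, about 52 mm above the table at the start. Brass pour bush (28 mm wide, 8 high) at its centre. Rests level on the springy mould and is drawn down 1.0 to 3.8 mm (cannot be seen) onto four equal steel stop sleeves round the studs. A firm nut gains up to a third when its opposite one pulls the plate level, so leave the first of a pair a little lighter.
- nut_0: Black clamping-lever nut on the front left stud, at (-50, +60) mm in the press frame, diagonal to nut_2. Hub 25 mm wide, 27.5 high; one level lever, 10 mm thick, reaches out along the nut's own x to 52 mm from the axis, 10 to 26 mm above the hub's underside. Origin: centre of the hub's underside, about 62 mm above the table, on the plate's top; z up.
- nut_1: Black clamping-lever nut on the front right stud, at (-50, -60) mm in the press frame, diagonal to nut_3. Hub 25 mm wide, 27.5 high; one level lever, 10 mm thick, reaches out along the nut's own x to 52 mm from the axis, 10 to 26 mm above the hub's underside. Origin: centre of the hub's underside, about 62 mm above the table, on the plate's top; z up.
- nut_2: Black clamping-lever nut on the rear right stud, at (+50, -60) mm in the press frame, diagonal to nut_0. Hub 25 mm wide, 27.5 high; one level lever, 10 mm thick, reaches out along the nut's own x to 52 mm from the axis, 10 to 26 mm above the hub's underside. Origin: centre of the hub's underside, about 62 mm above the table, on the plate's top; z up.
- nut_3: Black clamping-lever nut on the rear left stud, at (+50, +60) mm in the press frame, diagonal to nut_1. Hub 25 mm wide, 27.5 high; one level lever, 10 mm thick, reaches out along the nut's own x to 52 mm from the axis, 10 to 26 mm above the hub's underside. Origin: centre of the hub's underside, about 62 mm above the table, on the plate's top; z up.
- turn_0 (a joint): Turn of nut_0, rad, clockwise from above (tightens; sinks 1.27 mm per rad). Starts at 0.1-0.4, meets the plate near 0.45, swings easily (under 0.2 Nm) to at least 1.2; firm somewhere from 1.5 to 4.1, when the plate bears on the sleeve and torque about the stud climbs 0.6 Nm per rad: 0.3 (first of a pair) to 0.42 Nm (7-10 N at 40 mm) is firm, 0.6 too much. Stays where left.
- turn_1 (a joint): Turn of nut_1, rad, clockwise from above (tightens; sinks 1.27 mm per rad). Starts at 0.1-0.4, meets the plate near 0.45, swings easily (under 0.2 Nm) to at least 1.2; firm somewhere from 1.5 to 4.1, when the plate bears on the sleeve and torque about the stud climbs 0.6 Nm per rad: 0.3 (first of a pair) to 0.42 Nm (7-10 N at 40 mm) is firm, 0.6 too much. Stays where left.
- turn_2 (a joint): Turn of nut_2, rad, clockwise from above (tightens; sinks 1.27 mm per rad). Starts at 0.1-0.4, meets the plate near 0.45, swings easily (under 0.2 Nm) to at least 1.2; firm somewhere from 1.5 to 4.1, when the plate bears on the sleeve and torque about the stud climbs 0.6 Nm per rad: 0.3 (first of a pair) to 0.42 Nm (7-10 N at 40 mm) is firm, 0.6 too much. Stays where left.
- turn_3 (a joint): Turn of nut_3, rad, clockwise from above (tightens; sinks 1.27 mm per rad). Starts at 0.1-0.4, meets the plate near 0.45, swings easily (under 0.2 Nm) to at least 1.2; firm somewhere from 1.5 to 4.1, when the plate bears on the sleeve and torque about the stud climbs 0.6 Nm per rad: 0.3 (first of a pair) to 0.42 Nm (7-10 N at 40 mm) is firm, 0.6 too much. Stays where left.
- jar: Bystander: small jar with white screw cap, 37 mm wide, 73 mm high; origin at the centre of its underside.
- cup: Bystander: clear mixing cup, 53 mm wide, 50 mm high; origin at the centre of its underside.
- wagon: Bystander: black cast toy wagon body, 26 x 50 x 23 mm; origin at the centre of its underside.
- tinlet: Bystander: small paint tin with a red band, 34 mm wide, 36 mm high; origin at the centre of its underside.

How it is judged:
On the way, in this order (a step that is already met when the one before it is completed fails the run):
1. two diagonally opposite nuts have been drawn down (past 0.85 rad) while the other two are still as found (below 0.6 rad) (((value of joint each of turn_0, turn_2 above 0.85 rad and value of joint each of turn_1, turn_3 below 0.6 rad) or (value of joint each of turn_1, turn_3 above 0.85 rad and value of joint each of turn_0, turn_2 below 0.6 rad))), for 0.1 s.
2. the other two nuts have been drawn down as well (all four past 0.85 rad) (value of joint each of turn_0, turn_1, turn_2, turn_3 above 0.85 rad), for 0.1 s.
At the end, for the whole second after the job is handed in: Every lever nut presses on the cover plate with 40 to 145 N (0.3 to 0.45 Nm at the lever gives this), the plate is level within 0.006 rad, and the nuts are at rest (contact force between nut_0 and plate between 40 and 145 N and contact force between nut_1 and plate between 40 and 145 N and contact force between nut_2 and plate between 40 and 145 N and contact force between nut_3 and plate between 40 and 145 N and angle between plate's own z axis and vertical below 0.006 rad and angular speed of each of nut_0, nut_1, nut_2, nut_3 below 0.1 rad/s); the robot touches nothing.
It fails at once if a nut overtightened: more than 145 N on the plate (about 0.6 Nm at the lever) (contact force between any of nut_0, nut_1, nut_2, nut_3 and plate above 145 N).
It fails at once if the plate cocked by more than 0.035 rad (2 degrees) (angle between plate's own z axis and vertical above 0.035 rad).
It fails at once if a bystander shifted by more than 15 mm (distance of any of jar, cup, wagon, tinlet from where it was at the start of the episode above 0.015 m).
It also fails if it takes over 72 s, if anything falls off the work surface, if the arm or the gripper's body presses on something with over 40 N, if the wrist force passes 120 N, or if a joint passes its speed limit or range.

## Working session

There is one attempt and no reset: what is moved stays moved. The work goes in short steps, Python scripts to look and compute and a tool call to move; the robot and the scene stay as the last step left them, time stands still between calls to the robot, and variables do not carry over. Pictures are saved under pics/ and viewed, at most 10 in all, crops included, and the job is handed in when it is done.

Besides the shell and the picture viewer there is one more tool, called after ">>>" as a command line: name --argument value ..., lists and objects as JSON in quotes. drive_tool: Moves the arm, as the interface text tells. Its arguments: {"type":"object","properties":{"commands":{"type":"array"},"newtons":{"type":"number"}},"required":["commands"]}

```bash
ls; mkdir -p pics; python3 - <<'E'
from cell import readout,cams
import cv2,numpy as np
s=readout.observe()
for k,v in s.items(): print(k,np.round(v,4))
for n in("top","side"):
    im=cams.get_image(n);cv2.imwrite(f"pics/{n}0.png",im)
    c=cams.camera_info(n);print(n,{k:np.round(v,4).tolist() if k in("camera_matrix","R","t") else v for k,v in c.items()})
E
```

```text
pics
clock 0.0
joints [ 1.0254  0.4352  0.025   1.5741 -0.0116  1.134  -0.0751]
dq [-0.0001 -0.0001 -0.0005 -0.0019 -0.0015  0.0013  0.0024]
joint_efforts [-2.00000e-04 -6.67855e+01  9.84900e-01 -3.14471e+01 -6.06000e-02
  4.29000e-02  2.00000e-04]
position [ 0.2675 -0.5643  0.2259]
ee_rot [-3.0635e+00 -6.8940e-01  8.0000e-04]
force [-0.236   1.0645  0.1293]
ft_torque [-0.0333  0.0133 -0.0392]
gripper_force 0.0
width 1.0028
top {'camera_matrix': [[447.8158, 0.0, 283.6761], [0.0, 447.8158, 207.7677], [0.0, 0.0, 1.0]], 'R': [[-0.007, -0.9996, -0.0267], [-0.9953, 0.0096, -0.0968], [0.097, 0.0259, -0.995]], 't': [-0.0664, 0.5756, 0.8821]}
side {'camera_matrix': [[410.6813, 0.0, 279.3417], [0.0, 410.6813, 219.5633], [0.0, 0.0, 1.0]], 'R': [[-0.8573, -0.5144, -0.0192], [-0.2541, 0.4553, -0.8533], [0.4477, -0.7267, -0.521]], 't': [0.45, 0.255, 0.5799]}
```

View pics/top0.png

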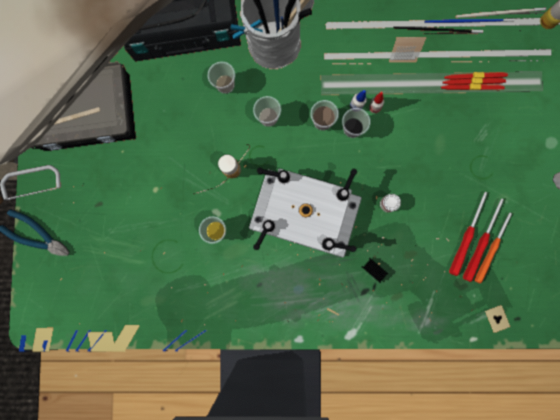

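View pics/side0.png

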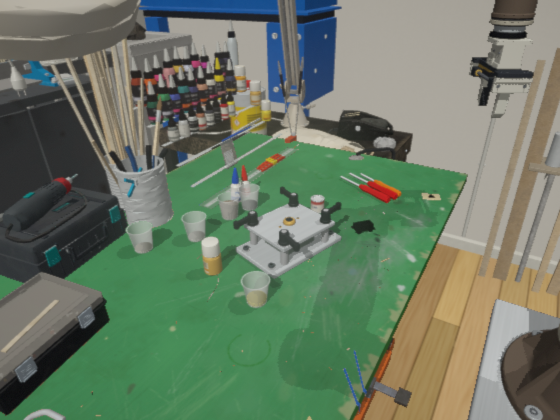

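```bash
cat > h.py <<'E'
from cell import readout,cams
import cv2,numpy as np
def ray(n,uv,z):
    c=cams.camera_info(n);K=np.array(c["camera_matrix"]);R=np.array(c["R"]);t=np.array(c["t"])
    o=-R.T@t;d=R.T@np.linalg.inv(K)@np.array([uv[0],uv[1],1.]);return (o+d*(z-o[2])/d[2])
def pix(n,X):
    c=cams.camera_info(n);p=np.array(c["camera_matrix"])@(np.array(c["R"])@np.array(X)+np.array(c["t"]));return p[:2]/p[2]
E
python3 - <<'E'
from h import *
im=cv2.imread("pics/top0.png")
cr=im[155:270,235:375];cv2.imwrite("pics/crop0.png",cv2.resize(cr,None,fx=5.2,fy=5.2,interpolation=cv2.INTER_CUBIC))
# black masks
m=(im.max(2)<60).astype(np.uint8);mm=np.zeros_like(m);mm[160:260,240:370]=m[160:260,240:370]
n,l,st,ce=cv2.connectedComponentsWithStats(mm)
for i in range(1,n):
    if st[i,4]>25:
        p=np.argwhere(l==i)[:,::-1];w=np.array([ray("top",q,.082)[:2] for q in p])
        print(st[i],ce[i].round(1),w.mean(0).round(4))
E
```

```text
[243 162  47  21 345] [267.4 170.5] [ 0.642  -0.0418]
[337 169  20  31 183] [346.9 185. ] [ 0.6123 -0.1937]
[322 171  10  11  61] [327.  175.7] [ 0.6307 -0.156 ]
[303 207   6   7  33] [305.5 209.6] [ 0.5658 -0.1142]
[240 218  11  20  87] [245.1 229.2] [0.5295 0.0009]
[254 220  21  30 164] [263.7 234.1] [ 0.5198 -0.0344]
[323 232  47  24 404] [349.9 242.8] [ 0.5022 -0.1971]
```

View pics/crop0.png

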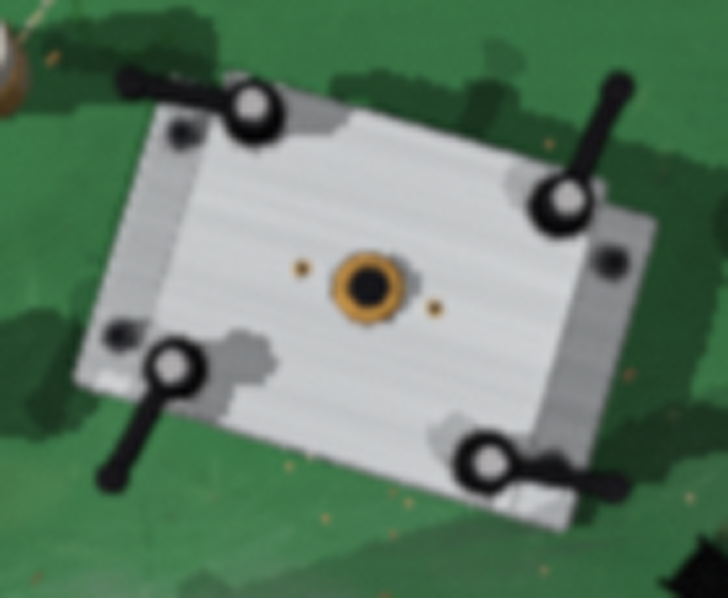

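```bash
cat > pos.py <<'E'
from h import *
def w(p,z): return ray("top",((p[0]+.5)/5.2-.5+235,(p[1]+.5)/5.2-.5+155),z)[:2]
H=np.array([w(p,.086) for p in[(174,368),(487,462),(562,203),(254,112)]])
T=np.array([w(p,.080) for p in[(112,478),(618,487),(620,87),(130,82)]])
P=np.array([[-50,60],[-50,-60],[50,-60],[50,60]])/1000.
c=H.mean(0);A=(H-c).T@P;yaw=np.arctan2(A[1,0]-A[0,1],A[0,0]+A[1,1])
R=np.array([[np.cos(yaw),-np.sin(yaw)],[np.sin(yaw),np.cos(yaw)]])
F=P@R.T+c
if __name__=="__main__":
    print("c",c,"yaw",yaw,"bush",w((368,287),.068));print(H);print(F.round(4),"res mm",((H-F)*1000).round(1))
d=T-F;ang=np.arctan2(d[:,1],d[:,0])
if __name__=="__main__":print("len",np.hypot(*d.T),"ang",ang)
E
python3 pos.py; python3 - <<'E'
from scipy.spatial.transform import Rotation as R
from cell import readout
s=readout.observe();m=R.from_rotvec(s["ee_rot"]).as_matrix();print(m.round(3),s["joints"][6],s["position"])
E
```

```text
c [ 0.56564732 -0.11417732] yaw -0.3014366487246716 bush [ 0.56674535 -0.11426248]
[[ 0.53615023 -0.04297623]
 [ 0.50119378 -0.15605396]
 [ 0.59518127 -0.18492038]
 [ 0.63006399 -0.07275869]]
[[ 0.5357 -0.042 ]
 [ 0.5001 -0.1566]
 [ 0.5956 -0.1863]
 [ 0.6312 -0.0717]] res mm [[ 0.4 -0.9]
 [ 1.1  0.6]
 [-0.4  1.4]
 [-1.1 -1. ]]
len [0.04508541 0.04784253 0.04828449 0.04656455] ang [ 2.62570669 -1.74288499 -0.45974979  1.31751226]
[[ 0.904  0.428 -0.001]
 [ 0.428 -0.904  0.001]
 [-0.    -0.001 -1.   ]] -0.07507450587701281 [ 0.26755056 -0.56431681  0.22603292]
```

```bash
cat > d.py <<'E'
from h import *; from pos import F
from scipy.spatial.transform import Rotation as Ro
import sys
# d.py nut leverangle psi z [r] : delta in tool axes (cm, rad) ; cmd base = measured
def rep():
    s=readout.observe();m=Ro.from_rotvec(s["ee_rot"]).as_matrix();return s,m
if __name__=="__main__":
    k,a,psi,z=int(sys.argv[1]),*map(float,sys.argv[2:5]);r=float(sys.argv[5]) if len(sys.argv)>5 else .04
    s,m=rep();X=np.array([*(F[k]+r*np.array([np.cos(a),np.sin(a)])),z])
    p0=np.arctan2(m[1,0],m[0,0])
    print("shift cm",(m.T@(X-s["position"])*100).round(2),"turnz",round(-(psi-p0),3),"target",X.round(4),"psi now",round(p0,3),"j",np.round(s["joints"],2),"t",s["clock"],"F",np.round(s["force"],2),np.round(s["ft_torque"],3))
E
python3 d.py 2 -.46 2.68 .14
```

```text
shift cm [ 48.31 -16.95   8.62] turnz -2.237 target [ 0.6314 -0.2041  0.14  ] psi now 0.443 j [ 1.03  0.44  0.02  1.57 -0.01  1.13 -0.08] t 0.1 F [-0.11 -0.47 -0.42] [0.019 0.001 0.039]
```

>>> drive_tool --commands '[[[0,0,-2.24],[48.3,-17,8.6],-0.35],[[0,0,-2.24],[48.3,-17,8.6],-0.35],[[0,0,-2.24],[48.3,-17,8.6],-0.35],[[0,0,-2.24],[48.3,-17,8.6],-0.35],[[0,0,-2.24],[48.3,-17,8.6],-0.35],[[0,0,-2.24],[48.3,-17,8.6],-0.35],[[0,0,-2.24],[48.3,-17,8.6],-0.35],[[0,0,-2.24],[48.3,-17,8.6],-0.35],[[0,0,-2.24],[48.3,-17,8.6],-0.35],[[0,0,-2.24],[48.3,-17,8.6],-0.35],[[0,0,-2.24],[48.3,-17,8.6],-0.35],[[0,0,-2.24],[48.3,-17,8.6],-0.35],[[0,0,-2.24],[48.3,-17,8.6],-0.35],[[0,0,-2.24],[48.3,-17,8.6],-0.35],[[0,0,-2.24],[48.3,-17,8.6],-0.35],[[0,0,-2.24],[48.3,-17,8.6],-0.35],[[0,0,-2.24],[48.3,-17,8.6],-0.35],[[0,0,-2.24],[48.3,-17,8.6],-0.35],[[0,0,-2.24],[48.3,-17,8.6],-0.35],[[0,0,-2.24],[48.3,-17,8.6],-0.35]]'

```text
clock: 1.77
position: [0.6311, -0.2043, 0.1402]
ee_rot: [-0.72, -3.057, -0.001]
force: [0.4, 0.1, 0.3]
width: 0.327
gripper_force: 0.0
```

```bash
python3 d.py 2 -.46 2.68 .072; python3 - <<'E'
from h import *
im=cams.get_image("side");s=readout.observe()
print(pix("side",[.6314,-.2041,.08]),pix("side",s["position"]),s["width"])
cv2.imwrite("pics/s1.png",cv2.resize(im[150:290,210:370],None,fx=4,fy=4,interpolation=cv2.INTER_CUBIC))
E
```

```text
shift cm [-0.03  0.04  6.82] turnz -0.001 target [ 0.6314 -0.2041  0.072 ] psi now 2.679 j [ 0.59  0.64 -0.58  1.53  0.38  1.08  1.03] t 1.7667 F [0.43 0.12 0.35] [ 0.044 -0.086  0.015]
[284.50847787 191.35428002] [284.30746314 167.82778038] 0.32706610672667286
```

View pics/s1.png

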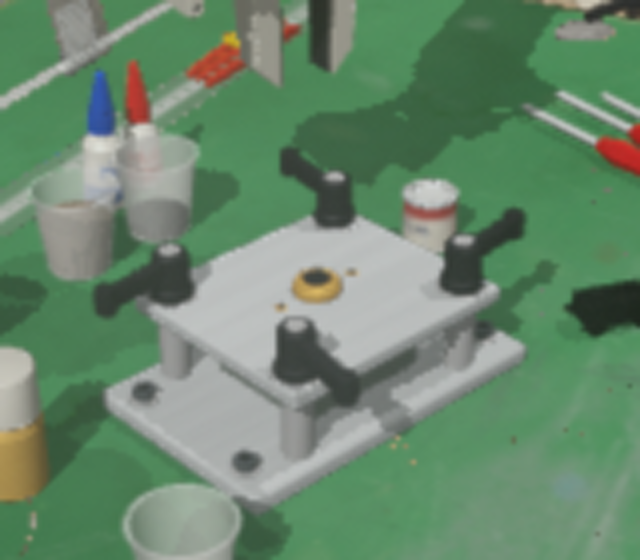

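>>> drive_tool --commands '[[[0,0,0],[0,0,2.5],-0.35],[[0,0,0],[0,0,5],-0.35],[[0,0,0],[0,0,6.8],-0.35],[[0,0,0],[0,0,6.8],-0.6],[[0,0,0],[0,0,6.8],-0.6],[[0,0,0],[0,0,6.8],-0.6]]'

```text
clock: 2.32
position: [0.6322, -0.2041, 0.074]
ee_rot: [0.716, 3.057, 0.0]
force: [-0.7, 0.4, 0.8]
width: 0.209
gripper_force: 0.0
```

```bash
python3 d.py 2 -.46 2.68 .072; python3 - <<'E'
import numpy as np
for s in(1,-1):
  print([[round(f,2),round(s*4*(np.cos(f)-1),2),round(s*4*np.sin(f),2)] for f in np.arange(.1,2.05,.1)])
E
```

```text
shift cm [ 0.07 -0.03  0.2 ] turnz 0.001 target [ 0.6314 -0.2041  0.072 ] psi now 2.681 j [ 0.57  0.71 -0.55  1.59  0.43  0.96  1.  ] t 2.3167 F [-0.71  0.4   0.77] [ 0.067 -0.16  -0.025]
[[np.float64(0.1), np.float64(-0.02), np.float64(0.4)], [np.float64(0.2), np.float64(-0.08), np.float64(0.79)], [np.float64(0.3), np.float64(-0.18), np.float64(1.18)], [np.float64(0.4), np.float64(-0.32), np.float64(1.56)], [np.float64(0.5), np.float64(-0.49), np.float64(1.92)], [np.float64(0.6), np.float64(-0.7), np.float64(2.26)], [np.float64(0.7), np.float64(-0.94), np.float64(2.58)], [np.float64(0.8), np.float64(-1.21), np.float64(2.87)], [np.float64(0.9), np.float64(-1.51), np.float64(3.13)], [np.float64(1.0), np.float64(-1.84), np.float64(3.37)], [np.float64(1.1), np.float64(-2.19), np.float64(3.56)], [np.float64(1.2), np.float64(-2.55), np.float64(3.73)], [np.float64(1.3), np.float64(-2.93), np.float64(3.85)], [np.float64(1.4), np.float64(-3.32), np.float64(3.94)], [np.float64(1.5), np.float64(-3.72), np.float64(3.99)], [np.float64(1.6), np.float64(-4.12), np.float64(4.0)], [np.float64(1.7), 
[... 621 characters left out ...]
t64(1.21), np.float64(-2.87)], [np.float64(0.9), np.float64(1.51), np.float64(-3.13)], [np.float64(1.0), np.float64(1.84), np.float64(-3.37)], [np.float64(1.1), np.float64(2.19), np.float64(-3.56)], [np.float64(1.2), np.float64(2.55), np.float64(-3.73)], [np.float64(1.3), np.float64(2.93), np.float64(-3.85)], [np.float64(1.4), np.float64(3.32), np.float64(-3.94)], [np.float64(1.5), np.float64(3.72), np.float64(-3.99)], [np.float64(1.6), np.float64(4.12), np.float64(-4.0)], [np.float64(1.7), np.float64(4.52), np.float64(-3.97)], [np.float64(1.8), np.float64(4.91), np.float64(-3.9)], [np.float64(1.9), np.float64(5.29), np.float64(-3.79)], [np.float64(2.0), np.float64(5.66), np.float64(-3.64)]]
```

>>> drive_tool --commands '[[[0,0,0.1],[0.02,-0.4,0.1],-0.6],[[0,0,0.2],[0.08,-0.79,0.1],-0.6],[[0,0,0.3],[0.18,-1.18,0.1],-0.6],[[0,0,0.4],[0.32,-1.56,0.1],-0.6],[[0,0,0.5],[0.49,-1.92,0.1],-0.6],[[0,0,0.6],[0.7,-2.26,0.1],-0.6],[[0,0,0.7],[0.94,-2.58,0.1],-0.6],[[0,0,0.8],[1.21,-2.87,0.2],-0.6],[[0,0,0.9],[1.51,-3.13,0.2],-0.6],[[0,0,1.0],[1.84,-3.37,0.2],-0.6],[[0,0,1.0],[1.84,-3.37,0.2],-0.6]]'

```text
clock: 3.23
position: [0.6011, -0.2264, 0.0729]
ee_rot: [2.098, 2.334, 0.002]
force: [0.3, 0.2, -0.1]
width: 0.197
gripper_force: 0.3
```

```bash
cat > tq.py <<'E'
import sys;from d import *
k=int(sys.argv[1]);s,m=rep();v=s["position"][:2]-F[k];f=np.array(s["force"])
tau=v[0]*f[1]-v[1]*f[0]
p=np.arctan2(m[1,0],m[0,0])
print("t",round(s["clock"],2),"r",np.hypot(*v).round(4),"lev",np.arctan2(v[1],v[0]).round(3),"psi",p.round(3),"F",f.round(2),"M",np.round(s["ft_torque"],3),"tauF",tau.round(3),"tau+M",(tau+s["ft_torque"][2]).round(3),"tool F",(m.T@f).round(2),"j7",np.round(s["joints"],2)[[4,6]])
E
python3 tq.py 2; python3 - <<'E'
from h import *
im=cams.get_image("top")
cv2.imwrite("pics/t2.png",cv2.resize(im[155:270,235:375],None,fx=5.2,fy=5.2,interpolation=cv2.INTER_CUBIC))
E
```

```text
t 3.23 r 0.0405 lev -1.433 psi 1.677 F [ 0.35  0.16 -0.07] M [ 0.01  -0.259  0.018] tauF 0.015 tau+M 0.033 tool F [0.12 0.36 0.07] j7 [0.23 0.19]
```

View pics/t2.png

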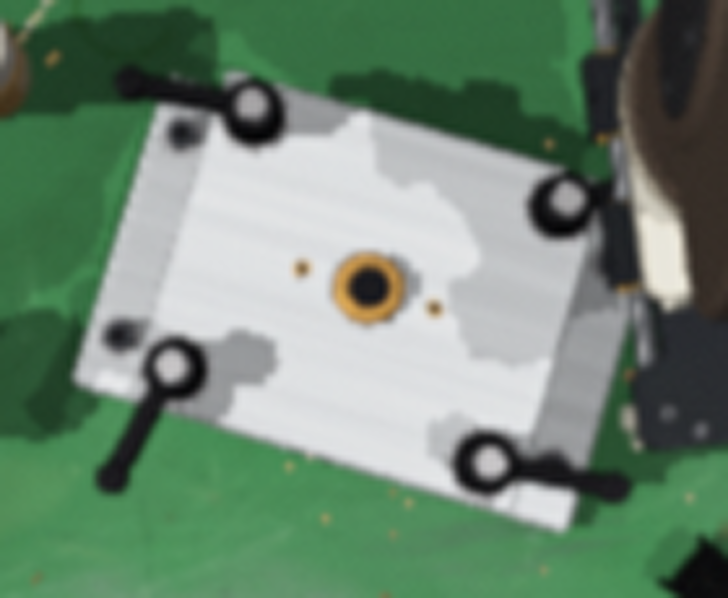

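>>> drive_tool --commands '[[[0,0,0],[0,0,0],-0.3],[[0,0,0],[0,0,-3],-0.3],[[0,0,0],[0,0,-6.5],-0.3],[[0,0,0],[0,0,-6.5],-0.3]]'

```text
clock: 3.62
position: [0.6038, -0.2268, 0.1425]
ee_rot: [2.085, 2.339, 0.007]
force: [2.0, -1.0, 1.3]
width: 0.346
gripper_force: 0.0
```

```bash
python3 d.py 0 2.626 2.626 .137
```

```text
shift cm [21.49 -7.88  0.41] turnz -0.94 target [ 0.5009 -0.0223  0.137 ] psi now 1.686 j [ 0.49  0.56 -0.32  1.61  0.2   1.    0.22] t 3.6167 F [ 1.96 -1.03  1.27] [-0.025 -0.251  0.011]
```

>>> drive_tool --commands '[[[0,0,-0.94],[21.5,-7.9,0.2],-0.3],[[0,0,-0.94],[21.5,-7.9,0.2],-0.3],[[0,0,-0.94],[21.5,-7.9,0.2],-0.3],[[0,0,-0.94],[21.5,-7.9,0.2],-0.3],[[0,0,-0.94],[21.5,-7.9,0.2],-0.3],[[0,0,-0.94],[21.5,-7.9,0.2],-0.3],[[0,0,-0.94],[21.5,-7.9,0.2],-0.3],[[0,0,-0.94],[21.5,-7.9,0.2],-0.3],[[0,0,-0.94],[21.5,-7.9,0.2],-0.3],[[0,0,-0.94],[21.5,-7.9,0.2],-0.3],[[0,0,-0.94],[21.5,-7.9,0.2],-0.3]]'

```text
clock: 4.53
position: [0.4977, -0.0217, 0.1338]
ee_rot: [0.809, 3.035, 0.0]
force: [0.9, -0.2, 0.3]
width: 0.35
gripper_force: 0.0
```

```bash
python3 d.py 0 2.626 2.626 .072
```

```text
shift cm [-0.3   0.11  6.18] turnz -0.006 target [ 0.5009 -0.0223  0.072 ] psi now 2.62 j [ 0.41  0.41 -0.62  1.95  0.31  0.87  0.68] t 4.5333 F [ 0.87 -0.19  0.32] [ 0.092 -0.151 -0.022]
```

Descend on nut_0, then swing.

>>> drive_tool --commands '[[[0,0,0],[-0.3,0.1,2.5],-0.3],[[0,0,0],[-0.3,0.1,5],-0.3],[[0,0,0],[-0.3,0.1,6.2],-0.3],[[0,0,0],[-0.3,0.1,6.2],-0.6],[[0,0,0],[-0.3,0.1,6.2],-0.6],[[0,0,0],[-0.3,0.1,6.2],-0.6]]'

```text
clock: 5.03
position: [0.5012, -0.022, 0.0725]
ee_rot: [0.807, 3.035, 0.001]
force: [0.4, -0.8, 1.0]
width: 0.216
gripper_force: 0.0
```

```bash
python3 tq.py 0
```

```text
t 5.03 r 0.0399 lev 2.615 psi 2.622 F [ 0.37 -0.78  1.  ] M [ 0.134 -0.115 -0.032] tauF 0.02 tau+M -0.013 tool F [-0.71 -0.49 -1.  ] j7 [0.39 0.61]
```

>>> drive_tool --commands '[[[0,0,0.1],[-0.02,0.4,0],-0.6],[[0,0,0.2],[-0.08,0.79,0],-0.6],[[0,0,0.3],[-0.18,1.18,0],-0.6],[[0,0,0.4],[-0.32,1.56,0],-0.6],[[0,0,0.5],[-0.49,1.92,0],-0.6],[[0,0,0.6],[-0.7,2.26,0.1],-0.6],[[0,0,0.7],[-0.94,2.58,0.1],-0.6],[[0,0,0.8],[-1.21,2.87,0.1],-0.6],[[0,0,0.9],[-1.51,3.13,0.1],-0.6],[[0,0,1.0],[-1.84,3.37,0.1],-0.6],[[0,0,1.1],[-2.19,3.56,0.1],-0.6],[[0,0,1.2],[-2.55,3.73,0.1],-0.6]]'

```text
clock: 6.03
position: [0.5411, -0.002, 0.0717]
ee_rot: [-2.385, -2.045, -0.0]
force: [-2.5, 0.3, -1.7]
width: 0.197
gripper_force: 1.2
```

```bash
python3 tq.py 0
```

```text
t 6.03 r 0.0404 lev 1.437 psi 1.418 F [-2.53  0.35 -1.73] M [0.08  0.412 0.029] tauF 0.103 tau+M 0.132 tool F [-0.04 -2.55  1.73] j7 [ 0.17 -0.41]
```

>>> drive_tool --commands '[[[0,0,0.1],[-0.02,0.4,0],-0.6],[[0,0,0.2],[-0.08,0.79,0],-0.6],[[0,0,0.3],[-0.18,1.18,0.05],-0.6]]'

```text
clock: 6.28
position: [0.5527, -0.005, 0.0713]
ee_rot: [-2.663, -1.666, -0.002]
force: [-1.9, 2.9, 0.2]
width: 0.2
gripper_force: 1.3
```

```bash
python3 tq.py 0
```

```text
t 6.28 r 0.0408 lev 1.141 psi 1.118 F [-1.93  2.94  0.17] M [ 0.499  0.356 -0.011] tauF 0.121 tau+M 0.11 tool F [ 1.8  -3.02 -0.17] j7 [ 0.11 -0.65]
```

>>> drive_tool --commands '[[[0,0,0.1],[-0.02,0.4,0],-0.6],[[0,0,0.2],[-0.08,0.79,0],-0.6],[[0,0,0.3],[-0.18,1.18,0.05],-0.6]]'

```text
clock: 6.53
position: [0.563, -0.0112, 0.071]
ee_rot: [-2.881, -1.25, -0.003]
force: [-1.8, 2.4, 1.0]
width: 0.2
gripper_force: 1.3
```

```bash
python3 tq.py 0
```

```text
t 6.53 r 0.0411 lev 0.846 psi 0.819 F [-1.81  2.44  0.98] M [ 0.663  0.238 -0.013] tauF 0.122 tau+M 0.109 tool F [ 0.55 -2.99 -0.98] j7 [ 0.05 -0.88]
```

>>> drive_tool --commands '[[[0,0,0.1],[-0.02,0.4,0],-0.6],[[0,0,0.2],[-0.08,0.79,0],-0.6],[[0,0,0.3],[-0.18,1.18,0.05],-0.6]]'

```text
clock: 6.78
position: [0.5708, -0.0198, 0.0706]
ee_rot: [-3.034, -0.806, -0.004]
force: [-1.2, 5.6, 2.3]
width: 0.2
gripper_force: 2.5
```

```bash
python3 tq.py 0
```

```text
t 6.78 r 0.0415 lev 0.565 psi 0.519 F [-1.19  5.61  2.32] M [1.227 0.215 0.019] tauF 0.223 tau+M 0.242 tool F [ 1.76 -5.46 -2.31] j7 [-0.01 -1.1 ]
```

>>> drive_tool --commands '[[[0,0,0.05],[-0.0,0.2,0],-0.6],[[0,0,0.1],[-0.02,0.4,0],-0.6],[[0,0,0.1],[-0.02,0.4,0],-0.6]]'

```text
clock: 7.03
position: [0.5728, -0.0232, 0.0707]
ee_rot: [-3.07, -0.656, -0.005]
force: [-0.8, 4.9, 1.0]
width: 0.2
gripper_force: 2.1
```

```bash
python3 tq.py 0; for i in 1 2; do python3 -c "
from cell import cams;cams.get_image('top')";python3 tq.py 0;done
```

```text
t 7.03 r 0.0416 lev 0.47 psi 0.421 F [-0.77  4.92  0.96] M [1.11  0.026 0.068] tauF 0.197 tau+M 0.265 tool F [ 1.31 -4.81 -0.95] j7 [-0.03 -1.18]
t 7.08 r 0.0416 lev 0.47 psi 0.423 F [-0.24  5.8  -0.59] M [ 1.08  -0.089  0.009] tauF 0.22 tau+M 0.229 tool F [ 2.16 -5.38  0.6 ] j7 [-0.03 -1.18]
t 7.13 r 0.0416 lev 0.468 psi 0.424 F [0.18 5.46 0.18] M [ 1.277 -0.089  0.007] tauF 0.199 tau+M 0.206 tool F [ 2.41 -4.9  -0.16] j7 [-0.03 -1.17]
```

>>> drive_tool --commands '[[[0,0,0.05],[-0.0,0.2,0],-0.6],[[0,0,0.1],[-0.02,0.4,0],-0.6],[[0,0,0.15],[-0.04,0.6,0],-0.6]]'

```text
clock: 7.38
position: [0.575, -0.0281, 0.0706]
ee_rot: [-3.109, -0.426, -0.005]
force: [0.3, 8.7, 0.0]
width: 0.198
gripper_force: 3.5
```

```bash
python3 tq.py 0; for i in 1 2; do python3 -c "
from cell import cams;cams.get_image('top')";python3 tq.py 0;done
```

```text
t 7.38 r 0.0417 lev 0.342 psi 0.272 F [0.28 8.7  0.02] M [ 1.852 -0.104  0.009] tauF 0.338 tau+M 0.346 tool F [ 2.61 -8.31  0.01] j7 [-0.06 -1.29]
t 7.43 r 0.0417 lev 0.331 psi 0.268 F [0.65 8.04 0.19] M [ 1.798 -0.156  0.063] tauF 0.309 tau+M 0.371 tool F [ 2.76 -7.59 -0.16] j7 [-0.06 -1.29]
t 7.48 r 0.0418 lev 0.334 psi 0.272 F [0.98 6.81 0.62] M [ 1.425 -0.182  0.022] tauF 0.255 tau+M 0.278 tool F [ 2.78 -6.3  -0.59] j7 [-0.06 -1.29]
```

>>> drive_tool --commands '[[[0,0,0],[0,-0.4,0],-0.3],[[0,0,0],[0,-0.4,-1.5],-0.3],[[0,0,0],[0,-0.4,-5],-0.3],[[0,0,0],[0,-0.4,-6.8],-0.3],[[0,0,0],[0,-0.4,-6.8],-0.3]]'

```text
clock: 7.9
position: [0.5756, -0.0274, 0.1423]
ee_rot: [3.112, 0.426, 0.013]
force: [1.3, 0.2, -0.6]
width: 0.35
gripper_force: 0.0
```

```bash
python3 d.py 2 -1.36 1.78 .137;python3 - <<'E'
from h import *
im=cams.get_image("top")
cv2.imwrite("pics/t3.png",cv2.resize(im[155:270,235:375],None,fx=5.2,fy=5.2,interpolation=cv2.INTER_CUBIC))
E
```

```text
shift cm [-2.6  19.84  0.54] turnz -1.508 target [ 0.6039 -0.2254  0.137 ] psi now 0.272 j [-0.11  0.43  0.08  1.81 -0.05  0.89 -1.3 ] t 7.9 F [ 1.26  0.25 -0.57] [-0.011 -0.042 -0.027]
```

View pics/t3.png

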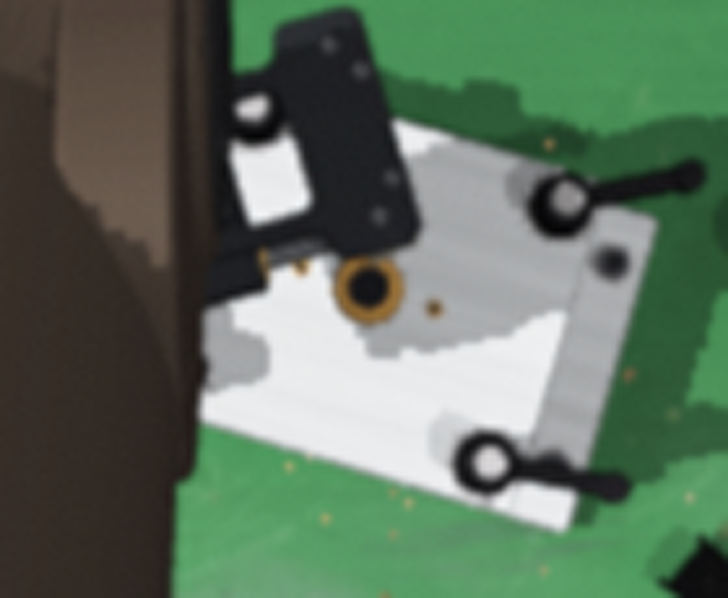

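>>> drive_tool --commands '[[[0,0,-1.51],[-2.6,19.8,0.5],-0.3],[[0,0,-1.51],[-2.6,19.8,0.5],-0.3],[[0,0,-1.51],[-2.6,19.8,0.5],-0.3],[[0,0,-1.51],[-2.6,19.8,0.5],-0.3],[[0,0,-1.51],[-2.6,19.8,0.5],-0.3],[[0,0,-1.51],[-2.6,19.8,0.5],-0.3],[[0,0,-1.51],[-2.6,19.8,0.5],-0.3],[[0,0,-1.51],[-2.6,19.8,0.5],-0.3],[[0,0,-1.51],[-2.6,19.8,0.5],-0.3],[[0,0,-1.51],[-2.6,19.8,0.5],-0.3],[[0,0,-1.51],[-2.6,19.8,0.5],-0.3],[[0,0,-1.51],[-2.6,19.8,0.5],-0.3],[[0,0,-1.51],[-2.6,19.8,0.5],-0.3],[[0,0,-1.51],[-2.6,19.8,0.5],-0.3],[[0,0,-1.51],[-2.6,19.8,0.5],-0.3]]'

```text
clock: 9.2
position: [0.6007, -0.225, 0.1319]
ee_rot: [-1.979, -2.439, 0.0]
force: [-0.5, 0.2, -0.9]
width: 0.349
gripper_force: 0.0
```

```bash
python3 d.py 2 -1.36 1.78 .071
```

```text
shift cm [-0.11  0.31  6.09] turnz -0.002 target [ 0.6039 -0.2254  0.071 ] psi now 1.778 j [ 0.45  0.56 -0.26  1.62  0.17  0.98  0.34] t 9.2 F [-0.54  0.23 -0.88] [-0.004 -0.062  0.055]
```

>>> drive_tool --commands '[[[0,0,0],[-0.1,0.3,2.5],-0.3],[[0,0,0],[-0.1,0.3,5],-0.3],[[0,0,0],[-0.1,0.3,6.1],-0.3],[[0,0,0],[-0.1,0.3,6.1],-0.6],[[0,0,0],[-0.1,0.3,6.1],-0.6],[[0,0,0],[-0.1,0.3,6.1],-0.6],[[0,0,0],[-0.1,0.3,6.1],-0.6]]'

```text
clock: 9.78
position: [0.6051, -0.2255, 0.0728]
ee_rot: [1.973, 2.442, 0.001]
force: [0.1, 0.8, 0.3]
width: 0.205
gripper_force: 0.0
```

```bash
python3 tq.py 2
```

```text
t 9.78 r 0.0403 lev -1.331 psi 1.782 F [0.12 0.82 0.3 ] M [-0.073 -0.159  0.006] tauF 0.012 tau+M 0.018 tool F [ 0.78  0.29 -0.3 ] j7 [0.19 0.32]
```

>>> drive_tool --commands '[[[0,0,0.1],[0.02,-0.4,0.1],-0.6],[[0,0,0.2],[0.08,-0.79,0.1],-0.6],[[0,0,0.3],[0.18,-1.18,0.1],-0.6],[[0,0,0.4],[0.32,-1.56,0.1],-0.6],[[0,0,0.5],[0.49,-1.92,0.1],-0.6],[[0,0,0.6],[0.7,-2.26,0.2],-0.6],[[0,0,0.7],[0.94,-2.58,0.2],-0.6]]'

```text
clock: 10.37
position: [0.5787, -0.2219, 0.071]
ee_rot: [2.694, 1.61, 0.005]
force: [3.0, -0.2, 0.8]
width: 0.205
gripper_force: 1.4
```

```bash
python3 tq.py 2
```

```text
t 10.37 r 0.0394 lev -2.013 psi 1.077 F [ 3.02 -0.19  0.83] M [-0.072 -0.657  0.051] tauF 0.111 tau+M 0.161 tool F [ 1.26  2.75 -0.82] j7 [ 0.05 -0.26]
```

>>> drive_tool --commands '[[[0,0,0.1],[0.02,-0.4,0],-0.6],[[0,0,0.2],[0.08,-0.79,0],-0.6],[[0,0,0.3],[0.18,-1.18,0.05],-0.6]]'

```text
clock: 10.62
position: [0.5695, -0.215, 0.0706]
ee_rot: [2.904, 1.189, 0.007]
force: [3.4, -2.0, 0.4]
width: 0.2
gripper_force: 2.3
```

```bash
python3 tq.py 2
```

```text
t 10.62 r 0.0388 lev -2.308 psi 0.777 F [ 3.39 -2.05  0.42] M [-0.495 -1.007  0.076] tauF 0.151 tau+M 0.226 tool F [ 0.98  3.84 -0.4 ] j7 [-0.01 -0.51]
```

>>> drive_tool --commands '[[[0,0,0.05],[0,-0.2,0],-0.6],[[0,0,0.1],[0.02,-0.4,0],-0.6],[[0,0,0.15],[0.04,-0.6,0],-0.6]]'

```text
clock: 10.87
position: [0.5661, -0.211, 0.0707]
ee_rot: [2.983, 0.972, 0.008]
force: [5.3, -3.9, -2.3]
width: 0.2
gripper_force: 3.1
```

```bash
python3 tq.py 2; for i in 1 2; do python3 -c "
from cell import cams;cams.get_image('top')";python3 tq.py 2;done
```

```text
t 10.87 r 0.0384 lev -2.444 psi 0.63 F [ 5.28 -3.88 -2.27] M [-0.773 -1.223  0.079] tauF 0.244 tau+M 0.323 tool F [1.97 6.23 2.31] j7 [-0.04 -0.64]
t 10.92 r 0.0384 lev -2.455 psi 0.626 F [ 3.94 -4.16 -1.54] M [-0.78  -0.967  0.038] tauF 0.219 tau+M 0.257 tool F [0.75 5.67 1.57] j7 [-0.04 -0.64]
t 10.97 r 0.0385 lev -2.453 psi 0.63 F [ 3.22 -1.8  -1.66] M [-0.556 -0.883  0.099] tauF 0.132 tau+M 0.231 tool F [1.53 3.34 1.69] j7 [-0.04 -0.64]
```

>>> drive_tool --commands '[[[0,0,0.05],[0,-0.2,0],-0.6],[[0,0,0.1],[0.02,-0.4,0],-0.6],[[0,0,0.15],[0.04,-0.6,0],-0.6]]'

```text
clock: 11.22
position: [0.5632, -0.2065, 0.0707]
ee_rot: [3.048, 0.745, 0.009]
force: [5.7, -5.7, -3.8]
width: 0.198
gripper_force: 3.9
```

```bash
python3 tq.py 2; for i in 1 2; do python3 -c "
from cell import cams;cams.get_image('top')";python3 tq.py 2;done
```

```text
t 11.22 r 0.0381 lev -2.584 psi 0.48 F [ 5.74 -5.7  -3.79] M [-1.084 -1.474  0.065] tauF 0.3 tau+M 0.365 tool F [2.45 7.68 3.85] j7 [-0.07 -0.77]
t 11.27 r 0.0382 lev -2.598 psi 0.476 F [ 5.44 -3.85 -2.89] M [-1.065 -1.134  0.124] tauF 0.233 tau+M 0.357 tool F [3.05 5.9  2.94] j7 [-0.07 -0.77]
t 11.32 r 0.0382 lev -2.596 psi 0.48 F [ 4.18 -3.75 -2.7 ] M [-0.806 -1.057  0.065] tauF 0.205 tau+M 0.27 tool F [1.96 5.24 2.74] j7 [-0.07 -0.77]
```

>>> drive_tool --commands '[[[0,0,0],[0,0.4,0],-0.3],[[0,0,0],[0,0.4,-1.5],-0.3],[[0,0,0],[0,0.4,-5],-0.3],[[0,0,0],[0,0.4,-6.8],-0.3],[[0,0,0],[0,0.4,-6.8],-0.3]]'

```text
clock: 11.73
position: [0.5648, -0.2093, 0.1419]
ee_rot: [3.047, 0.75, 0.011]
force: [1.3, 0.4, 0.4]
width: 0.351
gripper_force: 0.0
```

```bash
python3 d.py 1 -1.743 1.399 .137
```

```text
shift cm [-5.73 -4.5   0.43] turnz -0.916 target [ 0.4932 -0.196   0.137 ] psi now 0.483 j [ 0.19  0.47  0.1   1.75 -0.06  0.92 -0.77] t 11.7333 F [1.29 0.41 0.36] [-0.055 -0.025  0.068]
```

>>> drive_tool --commands '[[[0,0,-0.92],[-5.7,-4.5,0.4],-0.3],[[0,0,-0.92],[-5.7,-4.5,0.4],-0.3],[[0,0,-0.92],[-5.7,-4.5,0.4],-0.3],[[0,0,-0.92],[-5.7,-4.5,0.4],-0.3],[[0,0,-0.92],[-5.7,-4.5,0.4],-0.3],[[0,0,-0.92],[-5.7,-4.5,0.4],-0.3],[[0,0,-0.92],[-5.7,-4.5,0.4],-0.3],[[0,0,-0.92],[-5.7,-4.5,0.4],-0.3],[[0,0,-0.92],[-5.7,-4.5,0.4],-0.3],[[0,0,-0.92],[-5.7,-4.5,0.4],-0.3]]'

```text
clock: 12.57
position: [0.4907, -0.1951, 0.1329]
ee_rot: [2.402, 2.024, 0.001]
force: [-0.3, 0.2, 0.4]
width: 0.35
gripper_force: 0.0
```

```bash
python3 d.py 1 -1.743 1.399 .073; python3 - <<'E'
from h import *
im=cams.get_image("side")
cv2.imwrite("pics/s4.png",cv2.resize(im[150:290,210:370],None,fx=4,fy=4,interpolation=cv2.INTER_CUBIC))
E
```

```text
shift cm [-0.05  0.27  5.99] turnz 0.001 target [ 0.4932 -0.196   0.073 ] psi now 1.4 j [ 0.37  0.39 -0.12  1.91  0.06  0.84  0.05] t 12.5667 F [-0.32  0.17  0.36] [-0.055 -0.061  0.003]
```

View pics/s4.png

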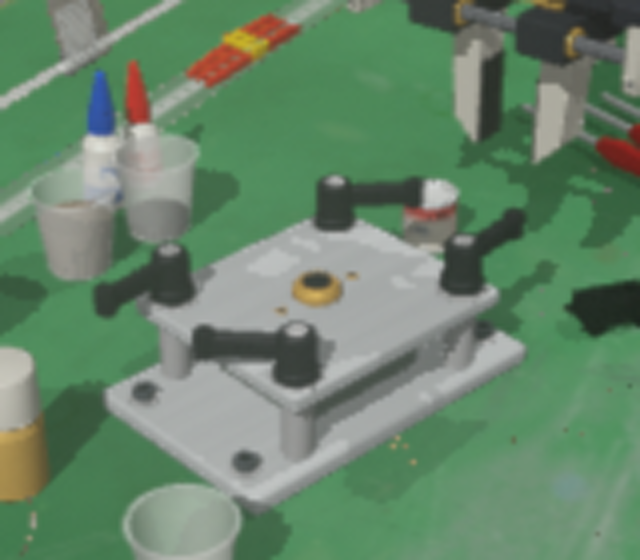

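>>> drive_tool --commands '[[[0,0,0],[0,0.25,2.5],-0.3],[[0,0,0],[0,0.25,5],-0.3],[[0,0,0],[0,0.25,6.0],-0.3],[[0,0,0],[0,0.25,6.0],-0.6],[[0,0,0],[0,0.25,6.0],-0.6],[[0,0,0],[0,0.25,6.0],-0.6],[[0,0,0],[0,0.25,6.0],-0.6]]'

```text
clock: 13.2
position: [0.494, -0.1956, 0.074]
ee_rot: [2.399, 2.026, 0.002]
force: [0.4, -0.2, 0.2]
width: 0.202
gripper_force: 0.0
```

```bash
python3 tq.py 1
```

```text
t 13.2 r 0.0395 lev -1.725 psi 1.402 F [ 0.37 -0.19  0.22] M [ 0.024 -0.052 -0.002] tauF 0.016 tau+M 0.014 tool F [-0.13  0.4  -0.22] j7 [0.08 0.03]
```

>>> drive_tool --commands '[[[0,0,0.1],[0.02,-0.4,0.1],-0.6],[[0,0,0.2],[0.08,-0.79,0.1],-0.6],[[0,0,0.3],[0.18,-1.18,0.1],-0.6],[[0,0,0.4],[0.32,-1.56,0.1],-0.6],[[0,0,0.5],[0.49,-1.92,0.1],-0.6],[[0,0,0.6],[0.7,-2.26,0.2],-0.6],[[0,0,0.7],[0.94,-2.58,0.2],-0.6],[[0,0,0.8],[1.21,-2.87,0.2],-0.6],[[0,0,0.9],[1.51,-3.13,0.2],-0.6],[[0,0,1.0],[1.84,-3.37,0.2],-0.6],[[0,0,1.1],[2.19,-3.56,0.2],-0.6],[[0,0,1.2],[2.55,-3.73,0.2],-0.6]]'

```text
clock: 14.2
position: [0.462, -0.1643, 0.072]
ee_rot: [3.125, 0.31, 0.005]
force: [1.3, -1.4, -0.6]
width: 0.202
gripper_force: 0.9
```

```bash
python3 tq.py 1
```

```text
t 14.2 r 0.0388 lev -2.943 psi 0.198 F [ 1.29 -1.43 -0.57] M [-0.265 -0.3   -0.011] tauF 0.064 tau+M 0.053 tool F [0.98 1.65 0.57] j7 [-0.14 -1.  ]
```

>>> drive_tool --commands '[[[0,0,0.1],[0.02,-0.4,0],-0.6],[[0,0,0.2],[0.08,-0.79,0],-0.6],[[0,0,0.3],[0.18,-1.18,0.05],-0.6],[[0,0,0.4],[0.32,-1.56,0.05],-0.6]]'

```text
clock: 14.53
position: [0.4619, -0.1484, 0.0714]
ee_rot: [3.125, -0.318, 0.005]
force: [2.0, -1.4, 0.6]
width: 0.202
gripper_force: 0.9
```

```bash
python3 tq.py 1
```

```text
t 14.53 r 0.0391 lev 2.93 psi -0.203 F [ 1.99 -1.39  0.64] M [-0.299 -0.2    0.03 ] tauF 0.037 tau+M 0.066 tool F [ 2.24  0.96 -0.64] j7 [-0.21 -1.35]
```

>>> drive_tool --commands '[[[0,0,0.1],[0.02,-0.4,0],-0.6],[[0,0,0.2],[0.08,-0.79,0],-0.6],[[0,0,0.3],[0.18,-1.18,0],-0.6]]'

```text
clock: 14.78
position: [0.4658, -0.1371, 0.0714]
ee_rot: [-3.043, 0.781, -0.004]
force: [0.0, -2.8, -1.8]
width: 0.2
gripper_force: 0.9
```

```bash
python3 tq.py 1
```

```text
t 14.78 r 0.0395 lev 2.624 psi -0.503 F [ 0.01 -2.83 -1.81] M [-0.413 -0.008  0.001] tauF 0.097 tau+M 0.098 tool F [1.37 2.48 1.81] j7 [-0.27 -1.62]
```

>>> drive_tool --commands '[[[0,0,0.1],[0.02,-0.4,0],-0.6],[[0,0,0.2],[0.08,-0.79,0],-0.6]]'

```text
clock: 14.95
position: [0.4702, -0.1306, 0.0713]
ee_rot: [-2.949, 1.081, -0.004]
force: [-0.9, -2.9, -0.6]
width: 0.198
gripper_force: 1.3
```

```bash
python3 tq.py 1
```

```text
t 14.95 r 0.0397 lev 2.425 psi -0.702 F [-0.87 -2.93 -0.63] M [-0.642  0.049 -0.052] tauF 0.11 tau+M 0.058 tool F [1.23 2.8  0.63] j7 [-0.31 -1.79]
```

>>> drive_tool --commands '[[[0,0,0.1],[0.02,-0.4,0],-0.6],[[0,0,0.2],[0.08,-0.79,0],-0.6]]'

```text
clock: 15.12
position: [0.4755, -0.1255, 0.0712]
ee_rot: [-2.827, 1.37, -0.003]
force: [-1.9, -6.1, -0.5]
width: 0.198
gripper_force: 2.4
```

```bash
python3 tq.py 1
```

```text
t 15.12 r 0.0397 lev 2.239 psi -0.903 F [-1.92 -6.06 -0.48] M [-1.101  0.356  0.071] tauF 0.209 tau+M 0.28 tool F [3.57 5.26 0.49] j7 [-0.36 -1.96]
```

>>> drive_tool --commands '[[[0,0,0.05],[0,-0.2,0],-0.6],[[0,0,0.1],[0.02,-0.4,0],-0.6]]'

```text
clock: 15.28
position: [0.4784, -0.1235, 0.0711]
ee_rot: [2.756, -1.507, 0.002]
force: [-2.7, -5.5, -0.5]
width: 0.2
gripper_force: 2.9
```

```bash
python3 tq.py 1; for i in 1 2; do python3 -c "
from cell import cams;cams.get_image('top')";python3 tq.py 1;done
```

```text
t 15.28 r 0.0396 lev 2.151 psi -1.001 F [-2.65 -5.55 -0.5 ] M [-1.289  0.626  0.102] tauF 0.208 tau+M 0.31 tool F [3.24 5.23 0.5 ] j7 [-0.38 -2.04]
t 15.33 r 0.0397 lev 2.141 psi -1.004 F [-2.45 -4.84  0.12] M [-0.986  0.492  0.082] tauF 0.186 tau+M 0.268 tool F [ 2.77  4.67 -0.12] j7 [-0.38 -2.04]
t 15.38 r 0.0397 lev 2.144 psi -1.0 F [-1.63 -5.34  0.12] M [-0.709  0.253  0.019] tauF 0.17 tau+M 0.188 tool F [ 3.61  4.26 -0.12] j7 [-0.38 -2.04]
```

>>> drive_tool --commands '[[[0,0,0.05],[0,-0.2,0],-0.6],[[0,0,0.1],[0.02,-0.4,0],-0.6]]'

```text
clock: 15.55
position: [0.4813, -0.1218, 0.071]
ee_rot: [2.678, -1.643, 0.002]
force: [-3.9, -6.8, -0.5]
width: 0.199
gripper_force: 3.2
```

```bash
python3 tq.py 1; for i in 1 2; do python3 -c "
from cell import cams;cams.get_image('top')";python3 tq.py 1;done
```

```text
t 15.55 r 0.0396 lev 2.065 psi -1.1 F [-3.87 -6.79 -0.5 ] M [-1.278  0.827  0.049] tauF 0.263 tau+M 0.312 tool F [4.29 6.53 0.5 ] j7 [-0.4  -2.12]
t 15.6 r 0.0397 lev 2.052 psi -1.104 F [-2.26 -4.4  -0.39] M [-1.072  0.605  0.07 ] tauF 0.16 tau+M 0.23 tool F [2.91 3.99 0.39] j7 [-0.4  -2.12]
t 15.65 r 0.0397 lev 2.053 psi -1.1 F [-2.15 -4.43  0.16] M [-0.9    0.44   0.058] tauF 0.157 tau+M 0.215 tool F [ 2.97  3.93 -0.16] j7 [-0.4  -2.12]
```

>>> drive_tool --commands '[[[0,0,0],[0,0.4,0],-0.3],[[0,0,0],[0,0.4,-1.5],-0.3],[[0,0,0],[0,0.4,-5],-0.3],[[0,0,0],[0,0.4,-6.8],-0.3],[[0,0,0],[0,0.4,-6.8],-0.3]]'

```text
clock: 16.07
position: [0.4804, -0.1227, 0.1422]
ee_rot: [-2.677, 1.636, -0.009]
force: [1.1, -0.7, -0.8]
width: 0.349
gripper_force: 0.0
```

```bash
python3 d.py 3 1.3175 1.3175 .137
```

```text
shift cm [ -0.64 -18.4    0.63] turnz -2.415 target [ 0.6412 -0.033   0.137 ] psi now -1.097 j [-0.36  0.36  0.65  2.03 -0.3   0.84 -2.2 ] t 16.0667 F [ 1.08 -0.65 -0.84] [ 0.173 -0.015  0.049]
```

>>> drive_tool --commands '[[[0,0,-2.42],[-0.6,-18.4,0.4],-0.3],[[0,0,-2.42],[-0.6,-18.4,0.4],-0.3],[[0,0,-2.42],[-0.6,-18.4,0.4],-0.3],[[0,0,-2.42],[-0.6,-18.4,0.4],-0.3],[[0,0,-2.42],[-0.6,-18.4,0.4],-0.3],[[0,0,-2.42],[-0.6,-18.4,0.4],-0.3],[[0,0,-2.42],[-0.6,-18.4,0.4],-0.3],[[0,0,-2.42],[-0.6,-18.4,0.4],-0.3],[[0,0,-2.42],[-0.6,-18.4,0.4],-0.3],[[0,0,-2.42],[-0.6,-18.4,0.4],-0.3],[[0,0,-2.42],[-0.6,-18.4,0.4],-0.3],[[0,0,-2.42],[-0.6,-18.4,0.4],-0.3],[[0,0,-2.42],[-0.6,-18.4,0.4],-0.3],[[0,0,-2.42],[-0.6,-18.4,0.4],-0.3],[[0,0,-2.42],[-0.6,-18.4,0.4],-0.3],[[0,0,-2.42],[-0.6,-18.4,0.4],-0.3],[[0,0,-2.42],[-0.6,-18.4,0.4],-0.3],[[0,0,-2.42],[-0.6,-18.4,0.4],-0.3],[[0,0,-2.42],[-0.6,-18.4,0.4],-0.3],[[0,0,-2.42],[-0.6,-18.4,0.4],-0.3]]'

```text
clock: 17.73
position: [0.6388, -0.0327, 0.1342]
ee_rot: [-2.471, -1.939, -0.001]
force: [0.6, -0.1, 0.1]
width: 0.351
gripper_force: 0.0
```

```bash
python3 d.py 3 1.3175 1.3175 .073
```

```text
shift cm [0.03 0.24 6.12] turnz 0.013 target [ 0.6412 -0.033   0.073 ] psi now 1.331 j [-0.01  0.54 -0.04  1.64  0.02  0.96 -0.29] t 17.7333 F [ 0.58 -0.14  0.06] [ 0.011 -0.071 -0.031]
```

>>> drive_tool --commands '[[[0,0,0],[0,0.2,2.5],-0.3],[[0,0,0],[0,0.2,5],-0.3],[[0,0,0],[0,0.2,6.1],-0.3],[[0,0,0],[0,0.2,6.1],-0.6],[[0,0,0],[0,0.2,6.1],-0.6],[[0,0,0],[0,0.2,6.1],-0.6],[[0,0,0],[0,0.2,6.1],-0.6]]'

```text
clock: 18.32
position: [0.642, -0.0334, 0.0747]
ee_rot: [2.478, 1.929, 0.003]
force: [0.9, 0.2, -0.7]
width: 0.202
gripper_force: 0.0
```

```bash
python3 tq.py 3
```

```text
t 18.32 r 0.0398 lev 1.298 psi 1.323 F [ 0.86  0.22 -0.74] M [-0.064 -0.034 -0.033] tauF -0.031 tau+M -0.063 tool F [0.42 0.78 0.74] j7 [ 0.03 -0.3 ]
```

>>> drive_tool --commands '[[[0,0,0.1],[-0.02,0.4,0.1],-0.6],[[0,0,0.2],[-0.08,0.79,0.1],-0.6],[[0,0,0.3],[-0.18,1.18,0.1],-0.6],[[0,0,0.4],[-0.32,1.56,0.1],-0.6],[[0,0,0.5],[-0.49,1.92,0.1],-0.6],[[0,0,0.6],[-0.7,2.26,0.2],-0.6],[[0,0,0.7],[-0.94,2.58,0.2],-0.6],[[0,0,0.8],[-1.21,2.87,0.2],-0.6],[[0,0,0.9],[-1.51,3.13,0.2],-0.6],[[0,0,1.0],[-1.84,3.37,0.2],-0.6],[[0,0,1.1],[-2.19,3.56,0.2],-0.6],[[0,0,1.2],[-2.55,3.73,0.2],-0.6],[[0,0,1.3],[-2.93,3.85,0.2],-0.6],[[0,0,1.4],[-3.32,3.94,0.2],-0.6]]'

```text
clock: 19.48
position: [0.6721, -0.0741, 0.0725]
ee_rot: [-3.137, 0.127, -0.004]
force: [0.8, 1.3, -0.7]
width: 0.199
gripper_force: 1.0
```

```bash
python3 tq.py 3
```

```text
t 19.48 r 0.041 lev -0.059 psi -0.081 F [ 0.76  1.27 -0.74] M [ 0.447 -0.17  -0.045] tauF 0.054 tau+M 0.009 tool F [ 0.65 -1.33  0.74] j7 [-0.28 -1.39]
```

>>> drive_tool --commands '[[[0,0,0.1],[-0.02,0.4,0],-0.6],[[0,0,0.2],[-0.08,0.79,0],-0.6],[[0,0,0.3],[-0.18,1.18,0.05],-0.6]]'

```text
clock: 19.73
position: [0.6697, -0.0859, 0.0721]
ee_rot: [-3.083, 0.594, -0.004]
force: [1.7, 1.3, 0.7]
width: 0.2
gripper_force: 1.0
```

```bash
python3 tq.py 3
```

```text
t 19.73 r 0.041 lev -0.352 psi -0.381 F [1.74 1.31 0.71] M [ 0.488 -0.31   0.041] tauF 0.075 tau+M 0.116 tool F [ 1.14 -1.86 -0.7 ] j7 [-0.34 -1.61]
```

>>> drive_tool --commands '[[[0,0,0.1],[-0.02,0.4,0],-0.6],[[0,0,0.2],[-0.08,0.79,0],-0.6],[[0,0,0.3],[-0.18,1.18,0.05],-0.6]]'

```text
clock: 19.98
position: [0.6642, -0.0961, 0.0719]
ee_rot: [-2.959, 1.048, -0.005]
force: [3.3, 3.0, 1.5]
width: 0.202
gripper_force: 2.1
```

```bash
python3 tq.py 3
```

```text
t 19.98 r 0.041 lev -0.636 psi -0.681 F [3.35 3.02 1.55] M [ 0.763 -0.67   0.017] tauF 0.181 tau+M 0.198 tool F [ 0.71 -4.46 -1.53] j7 [-0.41 -1.84]
```

>>> drive_tool --commands '[[[0,0,0.05],[0,0.2,0],-0.6],[[0,0,0.1],[-0.02,0.4,0],-0.6],[[0,0,0.15],[-0.04,0.6,0],-0.6]]'

```text
clock: 20.23
position: [0.6608, -0.0998, 0.072]
ee_rot: [-2.873, 1.262, -0.006]
force: [5.8, 3.4, -0.6]
width: 0.197
gripper_force: 3.0
```

```bash
python3 tq.py 3
```

```text
t 20.23 r 0.0408 lev -0.758 psi -0.828 F [ 5.83  3.37 -0.56] M [ 0.862 -1.079  0.028] tauF 0.264 tau+M 0.292 tool F [ 1.46 -6.57  0.6 ] j7 [-0.44 -1.95]
```

>>> drive_tool --commands '[[[0,0,0.05],[0,0.2,0],-0.6],[[0,0,0.1],[-0.02,0.4,0],-0.6],[[0,0,0.15],[-0.04,0.6,0],-0.6]]'

```text
clock: 20.48
position: [0.6568, -0.1033, 0.072]
ee_rot: [-2.77, 1.472, -0.007]
force: [8.0, 2.9, -2.3]
width: 0.198
gripper_force: 4.0
```

```bash
python3 tq.py 3;for i in 1 2; do python3 -c "
from cell import cams;cams.get_image('top')";python3 tq.py 3;done
```

```text
t 20.48 r 0.0406 lev -0.889 psi -0.977 F [ 8.02  2.91 -2.35] M [ 0.946 -1.609  0.062] tauF 0.327 tau+M 0.389 tool F [ 2.07 -8.26  2.4 ] j7 [-0.47 -2.07]
t 20.53 r 0.0407 lev -0.898 psi -0.981 F [ 6.78  3.68 -1.21] M [ 0.867 -1.452  0.07 ] tauF 0.309 tau+M 0.379 tool F [ 0.7  -7.67  1.26] j7 [-0.47 -2.07]
t 20.58 r 0.0407 lev -0.898 psi -0.977 F [ 6.34  2.48 -2.89] M [ 0.676 -1.341  0.004] tauF 0.265 tau+M 0.268 tool F [ 1.49 -6.63  2.93] j7 [-0.47 -2.07]
```

>>> drive_tool --commands '[[[0,0,0],[0,-0.4,0],-0.3],[[0,0,0],[0,-0.4,-1.5],-0.3],[[0,0,0],[0,-0.4,-5],-0.3],[[0,0,0],[0,-0.4,-6.8],-0.3],[[0,0,0],[0,-0.4,-6.8],-0.3]]'

```text
clock: 21.0
position: [0.6596, -0.104, 0.1436]
ee_rot: [-2.771, 1.473, -0.011]
force: [1.6, -1.2, 0.4]
width: 0.351
gripper_force: 0.0
```

```bash
python3 d.py 0 .36 .34 .137; python3 d.py 2 -2.54 .58 .137;
```

```text
shift cm [-11.15   2.92   0.59] turnz -1.317 target [ 0.5732 -0.0279  0.137 ] psi now -0.977 j [-0.32  0.63  0.63  1.6  -0.42  1.04 -2.11] t 21.0 F [ 1.62 -1.21  0.4 ] [ 0.109  0.023 -0.022]
shift cm [ 3.27 13.92  0.6 ] turnz -1.557 target [ 0.5626 -0.209   0.137 ] psi now -0.977 j [-0.32  0.63  0.63  1.6  -0.42  1.04 -2.11] t 21.0 F [ 1.62 -1.21  0.4 ] [ 0.109  0.023 -0.022]
```

>>> drive_tool --commands '[[[0,0,-1.32],[-11.2,2.9,0.3],-0.3],[[0,0,-1.32],[-11.2,2.9,0.3],-0.3],[[0,0,-1.32],[-11.2,2.9,0.3],-0.3],[[0,0,-1.32],[-11.2,2.9,0.3],-0.3],[[0,0,-1.32],[-11.2,2.9,0.3],-0.3],[[0,0,-1.32],[-11.2,2.9,0.3],-0.3],[[0,0,-1.32],[-11.2,2.9,0.3],-0.3],[[0,0,-1.32],[-11.2,2.9,0.3],-0.3],[[0,0,-1.32],[-11.2,2.9,0.3],-0.3],[[0,0,-1.32],[-11.2,2.9,0.3],-0.3],[[0,0,-1.32],[-11.2,2.9,0.3],-0.3],[[0,0,-1.32],[-11.2,2.9,0.3],-0.3],[[0,0,-1.32],[-11.2,2.9,0.3],-0.3]]'

```text
clock: 22.08
position: [0.5702, -0.0266, 0.1355]
ee_rot: [-3.096, -0.532, -0.001]
force: [0.8, -0.6, -0.8]
width: 0.351
gripper_force: 0.0
```

```bash
python3 d.py 0 .36 .34 .070
```

```text
shift cm [0.23 0.23 6.55] turnz 0.0 target [ 0.5732 -0.0279  0.07  ] psi now 0.34 j [-0.26  0.45  0.3   1.84 -0.17  0.88 -1.12] t 22.0833 F [ 0.76 -0.65 -0.76] [ 0.03   0.021 -0.039]
```

>>> drive_tool --commands '[[[0,0,0],[0.2,0.2,2.5],-0.3],[[0,0,0],[0.2,0.2,5],-0.3],[[0,0,0],[0.2,0.2,6.4],-0.3],[[0,0,0],[0.2,0.2,6.4],-0.6],[[0,0,0],[0.2,0.2,6.4],-0.6],[[0,0,0],[0.2,0.2,6.4],-0.6],[[0,0,0],[0.2,0.2,6.4],-0.6]]'

```text
clock: 22.67
position: [0.5737, -0.0278, 0.0725]
ee_rot: [3.095, 0.535, 0.003]
force: [-0.2, -0.1, -0.2]
width: 0.201
gripper_force: 0.0
```

```bash
python3 tq.py 0
```

```text
t 22.67 r 0.0406 lev 0.358 psi 0.342 F [-0.2  -0.1  -0.23] M [-0.027  0.046 -0.012] tauF -0.001 tau+M -0.013 tool F [-0.22  0.02  0.23] j7 [-0.2  -1.08]
```

>>> drive_tool --commands '[[[0,0,0.05],[0,0.2,0],-0.6],[[0,0,0.1],[-0.02,0.4,0],-0.6]]'

```text
clock: 22.83
position: [0.574, -0.0297, 0.0723]
ee_rot: [-3.116, -0.378, -0.001]
force: [-3.6, 7.5, 1.4]
width: 0.201
gripper_force: 3.8
```

```bash
python3 tq.py 0
```

```text
t 22.83 r 0.0402 lev 0.311 psi 0.241 F [-3.56  7.51  1.37] M [1.647 0.613 0.042] tauF 0.331 tau+M 0.373 tool F [-1.66 -8.15 -1.35] j7 [-0.23 -1.16]
```

>>> drive_tool --commands '[[[0,0,0],[0,-0.4,0],-0.3],[[0,0,0],[0,-0.4,-1.5],-0.3],[[0,0,0],[0,-0.4,-5],-0.3],[[0,0,0],[0,-0.4,-6.8],-0.3],[[0,0,0],[0,-0.4,-6.8],-0.3]]'

```text
clock: 23.25
position: [0.5759, -0.028, 0.1442]
ee_rot: [3.118, 0.381, 0.013]
force: [0.8, 0.0, -0.3]
width: 0.345
gripper_force: 0.0
```

```bash
python3 d.py 2 -2.54 .57 .137;
```

```text
shift cm [-5.66 17.24  0.71] turnz -0.327 target [ 0.5626 -0.209   0.137 ] psi now 0.243 j [-0.29  0.44  0.34  1.82 -0.18  0.9  -1.2 ] t 23.25 F [ 0.84  0.02 -0.35] [-0.027 -0.012  0.053]
```

>>> drive_tool --commands '[[[0,0,-0.33],[-5.7,17.2,0.4],-0.3],[[0,0,-0.33],[-5.7,17.2,0.4],-0.3],[[0,0,-0.33],[-5.7,17.2,0.4],-0.3],[[0,0,-0.33],[-5.7,17.2,0.4],-0.3],[[0,0,-0.33],[-5.7,17.2,0.4],-0.3],[[0,0,-0.33],[-5.7,17.2,0.4],-0.3],[[0,0,-0.33],[-5.7,17.2,0.4],-0.3]]'

```text
clock: 23.83
position: [0.5586, -0.2095, 0.1353]
ee_rot: [3.014, 0.884, 0.0]
force: [1.2, 0.6, -1.1]
width: 0.351
gripper_force: 0.0
```

```bash
python3 d.py 2 -2.54 .57 .070;
```

```text
shift cm [0.36 0.17 6.53] turnz 0.001 target [ 0.5626 -0.209   0.07  ] psi now 0.571 j [ 0.08  0.48  0.27  1.77 -0.16  0.91 -0.58] t 23.8333 F [ 1.15  0.59 -1.06] [ 0.106 -0.     0.017]
```

>>> drive_tool --commands '[[[0,0,0],[0.3,0.2,2.5],-0.3],[[0,0,0],[0.3,0.2,5],-0.3],[[0,0,0],[0.3,0.2,6.4],-0.3],[[0,0,0],[0.3,0.2,6.4],-0.6],[[0,0,0],[0.3,0.2,6.4],-0.6],[[0,0,0],[0.3,0.2,6.4],-0.6],[[0,0,0],[0.3,0.2,6.4],-0.6]]'

```text
clock: 24.42
position: [0.5636, -0.2081, 0.0726]
ee_rot: [3.012, 0.889, 0.003]
force: [-0.2, 0.4, 0.3]
width: 0.203
gripper_force: 0.0
```

```bash
python3 tq.py 2
```

```text
t 24.42 r 0.0387 lev -2.543 psi 0.574 F [-0.17  0.36  0.3 ] M [-0.028  0.035 -0.03 ] tauF -0.015 tau+M -0.045 tool F [ 0.05 -0.4  -0.3 ] j7 [-0.19 -0.56]
```

>>> drive_tool --commands '[[[0,0,0.05],[0,-0.2,0],-0.6],[[0,0,0.1],[0.02,-0.4,0],-0.6]]'

```text
clock: 24.58
position: [0.5622, -0.2061, 0.0728]
ee_rot: [3.052, 0.732, 0.006]
force: [3.0, -5.4, -2.8]
width: 0.197
gripper_force: 3.2
```

```bash
python3 tq.py 2
```

```text
t 24.58 r 0.0388 lev -2.608 psi 0.47 F [ 3.01 -5.39 -2.81] M [-1.054 -0.882  0.06 ] tauF 0.239 tau+M 0.299 tool F [0.23 6.16 2.84] j7 [-0.21 -0.65]
```

>>> drive_tool --commands '[[[0,0,0.04],[0,-0.16,0],-0.6],[[0,0,0.07],[0.01,-0.28,0],-0.6]]'

```text
clock: 24.75
position: [0.5615, -0.2043, 0.0729]
ee_rot: [3.075, 0.623, 0.007]
force: [4.0, -5.9, -3.8]
width: 0.202
gripper_force: 3.7
```

```bash
python3 tq.py 2
```

```text
t 24.75 r 0.0386 lev -2.657 psi 0.4 F [ 3.96 -5.86 -3.81] M [-1.199 -0.937  0.061] tauF 0.271 tau+M 0.332 tool F [1.36 6.92 3.85] j7 [-0.22 -0.71]
```

>>> drive_tool --commands '[[[0,0,0],[0,0.4,0],-0.3],[[0,0,0],[0,0.4,-1.5],-0.3],[[0,0,0],[0,0.4,-5],-0.3],[[0,0,0],[0,0.4,-9],-0.3],[[0,0,0],[0,0.4,-13],-0.3],[[0,0,0],[0,0.4,-15],-0.3],[[0,0,0],[0,0.4,-15],-0.3],[[0,0,0],[0,0.4,-15],-0.3]]'

```text
clock: 25.42
position: [0.5618, -0.2064, 0.2233]
ee_rot: [3.077, 0.629, 0.006]
force: [0.5, -0.9, -0.2]
width: 0.347
gripper_force: 0.0
```

```bash
python3 - <<'E'
from h import *
im=cams.get_image("side")
cv2.imwrite("pics/s5.png",cv2.resize(im[150:310,200:370],None,fx=3.5,fy=3.5,interpolation=cv2.INTER_CUBIC))
E
```

```text
(no output)
```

View pics/s5.png

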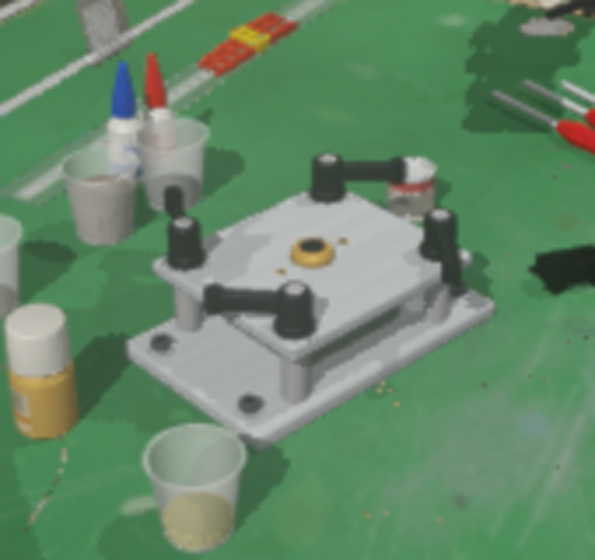

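The picture shows all four levers swung (hubs at about (293,300), (183,240), (327,175) and (440,235)), the plate level and the bystanders undisturbed.

```bash
python3 -c "
from cell import job;print(job.sign_off())"
```

```text
the job is handed in; nothing more can be done
None
```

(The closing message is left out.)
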